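# Show the weighed stone's tray to the barcode scanner

## Task

The round stone on the balance has been weighed and its tray must now be booked in: slide the balance's glass top fully back to its stop, then lift the tray out by its handle, without letting the stone roll out of its dish. Carry it to the barcode scanner and finish while still holding it there, level and steady in mid-air, its barcode label square to the scanner's window, level with the window and about 10 cm in front of it. Leave the glass top open, do not bump the scanner with the tray, and leave the other things on the bench where they are.

Things in the scene. Friction and masses are not known exactly. Their poses are not given: they have to be found in the camera images.
- balance: White lab balance, fixed. Origin on the bench under the pan's middle; x from keypad front to rear housing, z up. Case x -155 to 245, 206 wide, deck 72 high. Glass draught shield over the pan: clear inside x -79 to 79, y -86 to 86; glass on three sides, rear housing behind (x 80 to 245); runners and walls end 184 above the bench. Pan 126 square, top face 85 above the bench.
- shield_lid (a joint): The shield's sliding glass top, 164 x 172 x 4, in the balance's runners. 0 = shut (over the tray), grows as it slides along the balance's +x over the rear housing; stop, fully open, at 0.150 m. It may start a little open. Stays where left; sliding takes about 1.5 N plus 6 N per m/s.
- lid_grip (a point): Middle of the blue upright grip near the front edge of the glass top: 12 thick along the balance's x, 36 wide along its y, 20 tall (10 above and 10 below this point, which is on the glass); it moves with the top. At joint 0 it is at balance x -68, y 0, 192.5 above the bench.
- tray: Stainless weighing tray, loose, on the balance's pan, turned a little. Origin at the centre of its underside, z up, x towards its label end. 100 (x) x 64 (y), floor 3 thick, lips 10 high at the sides and back; at each end an upright joins a bail handle that runs along x over the middle; 86 tall in all. About 170 g, balanced under the handle.
- tray_grip (a point): Middle of the black handle grip of the tray: a bar 70 long along the tray's x, 10 wide along its y, 18 tall, centred 77 above the tray's underside, centred over the tray. Pinch it across the tray's y from above; 30 N holds it firmly.
- tray_label (a point): Centre of the white label with black bars, 46 wide x 34 tall, upright on the outside of the tray's label end: tray x +50, y 0, 28 above the tray's underside; it faces along the tray's +x.
- tray_dish (a point): Where the stone's centre is when it lies in the middle of the tray's white dish: tray x 0, y 0, 19 above the underside. The dish has a flat floor and a low round rim 36 mm across inside, standing only 3 mm above its floor: the stone rolls about in it and climbs out if the tray is tilted by about 35 degrees or jerked.
- stone: The specimen: smooth round ochre stone, ball of 28 mm diameter, about 20 g, loose in the tray's dish. Origin at its centre.
- scanner: Hands-free barcode scanner on a dark stand, fixed; to the left or right of the balance. Origin on the bench under the stand; foot of 58 radius centred at x +20; it looks along its own -x; z up. Round head 66 across, x -48 to +12, axis 200 above the bench; 233 tall.
- scanner_window (a point): Centre of the scanner's dark red window (52 across): scanner x -50, y 0, 200 above the bench. It looks level along the scanner's -x.
- blockfile: Grey file box of orange tissue blocks, fixed, 130 x 120 x 50, in the other place beside the balance. Origin at the centre of its underside.
- spare_tray: Bystander, loose: a second tray of the same make, empty and with a blank label, on the bench. 100 x 64, 86 tall; origin at the centre of its underside.
- slidebox: Bystander, loose: blue slide box with white lid, 86 x 62, 36 tall; origin under its centre.
- weight: Bystander, loose: steel check weight with knob, 38 across, 67 tall; origin under its centre.
- forceps: Bystander, loose: steel forceps lying flat, about 130 long, 8 high; origin under its middle.
- water: Bystander, loose: clear water bottle with blue cap, 60 across, 160 tall; origin under its centre.
- pencup: Bystander, loose: red cup of pens, 80 across, 150 tall; origin under its centre.
Mind the look-alikes: they are no part of the job. There is more than one size of the scanner; the one meant has the size given above.

How it is judged:
On the way, in this order (a step that is already met when the one before it is completed fails the run):
1. the glass top is slid fully back to its stop while the tray still stands on the pan (value of joint shield_lid above 0.144 m and z of tray in the frame of balance below 0.1 m), for 0.2 s.
2. the tray is lifted off the pan and out over the shield, held in the fingers (height (world z) of tray above 0.175 m and contact force between tray and the fingers above 1 N and contact force between tray and balance below 0.05 N), for 0.1 s.
At the end, for the whole second after the job is handed in: Fingers hold the tray in mid-air, touching nothing else; label 6-14 cm before the window, within 25 mm of its axis sideways and in height, facing it within 0.2 rad; tray level within 0.1 rad and still; stone at rest in its dish; glass top open past 140 mm; bystanders within 2 cm (x of tray_label in the frame of scanner_window between -0.14 and -0.06 m and y of tray_label in the frame of scanner_window between -0.025 and 0.025 m and z of tray_label in the frame of scanner_window between -0.025 and 0.025 m and x of tray in the frame of scanner_window below -0.1 m and angle between the x axis of tray and the x axis of scanner, either way round below 0.2 rad and angle between tray's own z axis and vertical below 0.1 rad and linear speed of tray below 0.02 m/s and angular speed of tray below 0.15 rad/s and contact force between tray and the fingers above 1 N and contact force between tray and scanner below 0.05 N and contact force between tray and balance below 0.05 N and height (world z) of tray above 0.12 m and distance between stone and tray_dish below 0.014 m and linear speed of stone below 0.04 m/s and value of joint shield_lid above 0.14 m); the arm keeps its last pose, push and grip.
It fails at once if the stone rolls over the rim of its dish (distance between stone and tray_dish above 0.016 m).
It fails at once if the tray is knocked against the scanner (contact force between tray and scanner above 1 N).
It fails at once if another thing on the bench is shifted by more than 2 cm or toppled (distance of any of spare_tray, slidebox, weight, forceps, water, pencup from where it was at the start of the episode above 0.02 m or angle between any of spare_tray, slidebox, weight, forceps, water, pencup's own z axis and vertical above 0.5 rad).
It also fails if it takes over 64 s, if anything falls off the work surface, if the arm or the gripper's body presses on something with over 40 N, if the wrist force passes 120 N, or if a joint passes its speed limit or range.

## Robot

A 7-joint arm with a two-finger parallel gripper is mounted at the origin on the work surface. World frame = base frame: x ahead of the robot, y to its left, z up, the work surface at z = 0. Lengths are in m, angles in rad, forces in N, time in s.
With the tool pointing down it reaches from about 0.425 to 0.925 m from the base axis. Payload 6.8 kg.
Tool frame: the origin (TCP) lies on the front face of the gripper's body, between the roots of the fingers; the fingertips stand 73 mm ahead of it and the grasp point (between the pads) lies 54 mm ahead of it (env.nose_length is the distance from the TCP to the fingertips, in m); z points along the fingers, y is the line along which they close (so a half turn about z gives the same grasp; the last joint's range is limited). The gripper opens to 85 mm and grips with 20 to 120 N. Pads are 22 mm wide; open, the fingers measure 114 mm over their backs; the gripper's body (76 mm by 85 mm) begins 54 mm behind the grasp point. The pads swing forward as they close: fully open they stand 13 mm farther back than shut.
Start: joints at [-1.373, 0.477, 0.022, 1.555, -0.011, 1.109, -0.083], TCP at [0.203, 0.644, 0.304] pointing down, gripper open.
Joint ranges: [-2.96, 2.96], [-0.34, 2.1], [-1.41, 1.46], [0.24, 2.44], [-1.37, 4.51], [0.17, 1.92], [-2.96, 2.96]. Speed limits (rad/s): [2.39, 2.39, 3.14, 3.14, 3.14, 3.14, 3.14].

## Interface

Orientations are given as a unit quaternion [w, x, y, z].
In Python, from cell import env, kin, camera, calibration, job gives the robot as it stands. The module is installed in compiled form; this text tells all that it offers. Calls block until the motion is done:
- env.reach(position, orientation): joint-space move of the TCP to a pose.
- env.movel(position, velocity=0.15, rot=None, stop_force=None): straight line of the TCP; rot=None keeps the orientation; velocity is the mean speed in m/s. With stop_force (N) it stops when the force on the tool has changed by that much, and returns True; else False.
- env.goto_joints(angles): joint-space move.
- env.grip(opening, f_grip=None): finger opening in m; f_grip is the grip in N (None keeps the last); returns when the fingers have stopped.
- env.dwell(seconds).
- kin.inverse_kinematics(position, orientation): joint angles nearest the present ones, or None.
- env.get_state(): the state.
- camera(name): name is "scene" or "top" or "wrist"; returns (picture, depth): 400x640x3 uint8, blue, green, red; 400x640 float32, m along the optical axis (not along the pixel's ray), 0 where there is no reading.
- calibration(name): a dict with "fx", "fy", "cx", "cy" (pixels), "rvec" (rotation vector, rad) and "tvec" (3), from world to camera coordinates, as OpenCV has them. Camera axes: x right, y down, z forward; pixel columns grow to the right and rows downward; lengths in m; the calibration is good to about 2 mm. A picture is of the moment at which its call begins: read the wrist's pose just before it. calibration takes no time and is no camera call; for the wrist camera it gives the pose at the moment of the call.
A pose or a line that the arm cannot do raises env.PlanningError and nothing moves.
- job.job_done(): hands the job in; it is judged then, once.
The state is a dict: "time": time; "qpos": joint angles; "joint_velocities": joint speeds; "joint_torque": joint torques, N m; "tcp_pos": TCP position; "orientation": TCP orientation; "force": force on the tool from outside, world axes, zero at the start; "torque": the same for the moment, N m; "opening": finger opening in m; "gripper_force": force on a finger pad.
Only numpy, scipy, OpenCV 4.12 (cv2) and the standard library are available. Lean on these libraries where they do the work, as an engineer would, in place of code of your own. Each camera call takes 0.05 s, during which the arm holds its last target. There are 200 camera calls.

## Working session

There is one attempt and no reset: what is moved stays moved. The work goes in short steps, each a Python script; the robot and the scene stay as the last script left them, time stands still between calls to the robot, and variables do not carry over. Pictures are saved under pics/ and viewed, at most 10 in all, crops included, and the job is handed in when it is done.

```bash
mkdir -p pics; cat > h.py <<'E'
import numpy as np, cv2
from cell import env, kin, camera, calibration, job
def cloud(name, cal=None, img=None, d=None):
    c=cal or calibration(name)
    if d is None: img,d=camera(name)
    R,_=cv2.Rodrigues(np.array(c["rvec"],float)); t=np.array(c["tvec"],float).ravel()
    v,u=np.mgrid[0:400,0:640]
    P=np.stack([(u-c["cx"])/c["fx"]*d,(v-c["cy"])/c["fy"]*d,d],-1)
    W=(P-t)@R
    W[d<=0]=np.nan
    return img,W
E
python3 - <<'E'
from h import *
for n in ("top","scene"):
    img,W=cloud(n); cv2.imwrite(f"pics/{n}0.png",img); np.savez(f"{n}0.npz",img=img,W=W)
    c=calibration(n); R,_=cv2.Rodrigues(np.array(c["rvec"],float)); print(n,c,-R.T@np.array(c["tvec"]).ravel())
print(env.get_state())
E
```

```text
top {'fx': 431.341829480863, 'fy': 431.341829480863, 'cx': 322.1886832029168, 'cy': 193.15858756922518, 'rvec': array([ 2.20200373, -2.16317165,  0.08602491]), 'tvec': array([-0.01457586,  0.54654701,  1.35567153])} [ 0.44035919 -0.00377707  1.39385828]
scene {'fx': 512.7436714962581, 'fy': 512.7436714962581, 'cx': 317.1996357346185, 'cy': 203.92740072735327, 'rvec': array([ 2.28983563,  0.66498039, -0.28343744]), 'tvec': array([-0.44518319, -0.10845827,  1.79486229])} [ 1.10268244 -0.87839388  1.20166448]
{'time': 0.1, 'qpos': array([-1.37310371,  0.47772329,  0.02236094,  1.55632581, -0.01148934,
        1.10932868, -0.08310439]), 'joint_velocities': array([ 7.05431439e-04,  5.75306433e-04, -6.54441546e-04, -9.60562803e-04,
       -6.44874068e-04,  6.57655454e-06,  7.09012886e-04]), 'joint_torque': array([ 3.54030504e-03, -5.97758174e+01,  1.61331598e+00, -2.81958032e+01,
        1.28253963e-02,  5.02180381e-03, -2.63543129e-06]), 'tcp_pos': array([0.20309912, 0.64329039, 0.30303059]), 'orientation': array([-5.72939209e-05,  1.52299054e-01,  9.88334110e-01, -8.26348557e-04]), 'force': array([ 0.24352478, -0.42416955, -0.45593048]), 'torque': array([-0.01586467, -0.01589527,  0.00138362]), 'gripper_force': 0.0, 'opening': 0.08507932600850811}
```

View pics/top0.png

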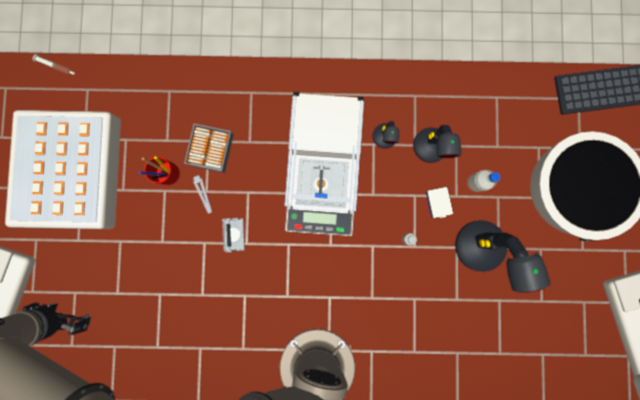

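View pics/scene0.png

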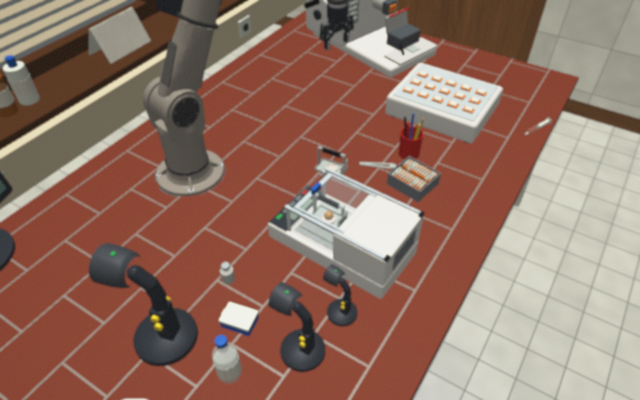

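Top view: the balance is at (323,165), with the lid grip and tray handle near (321,183). The scanners are small at (386,133), medium at (435,145) and large at (482,245); the medium foot, about 36 px, fits a 58 mm radius. The spare tray is at (233,235).

```bash
python3 - <<'E'
from h import *
T=np.load("top0.npz");S=np.load("scene0.npz")
W=T["W"];img=T["img"];Ws=S["W"];ims=S["img"]
def rect(m,n,Wx=W):
    p=Wx[m][:,:2].astype(np.float32); r=cv2.minAreaRect(p); print(n,len(p),r, "z",np.nanmedian(Wx[m][:,2]))
# balance rear housing top
for zlo,zhi in ((.17,.2),(.062,.08),):
    m=np.zeros(W.shape[:2],bool); m[80:245,275:370]=1
    m&=(W[...,2]>zlo)&(W[...,2]<zhi); rect(m,f"bal z{zlo}")
m=np.zeros(W.shape[:2],bool); m[80:245,275:370]=1
hist=np.histogram(W[m][:,2],bins=np.arange(0,.24,.01)); print(hist[0])
# scanner medium, both clouds, world region
A=np.concatenate([W.reshape(-1,3),Ws.reshape(-1,3)]);A=A[np.isfinite(A).all(1)]
C=np.concatenate([img.reshape(-1,3)[np.isfinite(W.reshape(-1,3)).all(1)],ims.reshape(-1,3)[np.isfinite(Ws.reshape(-1,3)).all(1)]])
c=W[145,430]; print("c",c)
for nm,pix in (("small",(133,382)),("med",(147,428)),("large",(247,478))):
    c=W[pix]; r=.13
    q=A[(np.hypot(A[:,0]-c[0],A[:,1]-c[1])<r)&(A[:,2]>.006)]
    print(nm,c,"zmax",q[:,2].max())
    f=q[q[:,2]<.03]; 
    if len(f)>5: print(" foot",cv2.minEnclosingCircle(f[:,:2].astype(np.float32)))
    hd=q[q[:,2]>.15]
    if len(hd)>5: print(" head rect",cv2.minAreaRect(hd[:,:2].astype(np.float32)),len(hd))
np.savez("A.npz",A=A,C=C)
# blue pixels: grip
b,g,r=[img[...,i].astype(int) for i in range(3)]
m=(b>g+40)&(b>r+60); m[:,:280]=0;m[:,370:]=0;m[:80]=0;m[250:]=0
print("blue",np.argwhere(m).mean(0),W[m].mean(0),m.sum())
cv2.imwrite("pics/crops.png",np.hstack([cv2.resize(img[85:245,280:370],None,fx=3.5,fy=3.5,interpolation=2),cv2.resize(ims[170:290,255:345],None,fx=3.5,fy=4.6667,interpolation=2)])[:, :])
E
```

```text
bal z0.17 7575 ((0.6542251706123352, -0.008688114583492279), (0.20584887266159058, 0.33096450567245483), 86.97531127929688) z 0.18048549413013093
bal z0.062 1758 ((0.5365768671035767, -0.002746112644672394), (0.2055421769618988, 0.23560625314712524), 86.44588470458984) z 0.0749560417867828
[2743    2    0    0    0    1  180 1582  237   17   14   14    9   11
   20   10   15 3443 4106   26   42    0    0]
c [ 0.70773235 -0.34835324  0.02514909]
small [ 0.74637901 -0.19535491  0.01448753] zmax 0.19138937774306294
 foot ((0.7463240027427673, -0.1959996074438095), 0.12929865717887878)
 head rect ((0.746082067489624, -0.13831762969493866), (0.16284924745559692, 0.15109480917453766), 18.750633239746094) 2445
med [ 0.70082011 -0.34153303  0.02670908] zmax 0.2399689363309559
 foot ((0.7017732262611389, -0.34075477719306946), 0.12924142181873322)
 head rect ((0.6872241497039795, -0.29999709129333496), (0.10425607860088348, 0.17461900413036346), 4.366010665893555) 1851
large [ 0.38552829 -0.4933838   0.04152117] zmax 0.3380130090518396
 foot ((0.3864271640777588, -0.4944861829280853), 0.1297045797109604)
 head rect ((0.36315178871154785, -0.5211823582649231), (0.146654412150383, 0.09422743320465088), 15.89881420135498) 4563
blue [195.05454545 320.69090909] [nan nan nan] 55
```

View pics/crops.png

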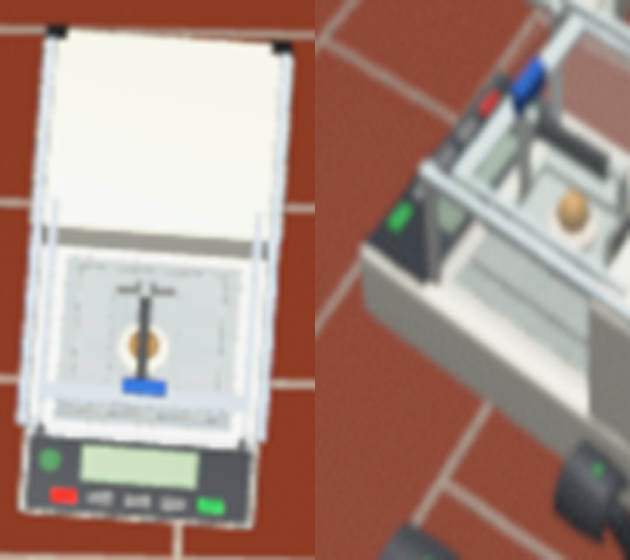

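Crops: the blue grip is at top pixel (320.7,195). The tray handle runs from about (322,169) to (320,194), and its plate end points to the rear. Next I'll look closer with the wrist camera.

```bash
cat >> h.py <<'E'
from scipy.spatial.transform import Rotation as Rn
def down(yaw):  # tool z down, tool y at angle yaw+90deg in world (tool x along yaw, mirrored y)
    x=np.array([np.cos(yaw),np.sin(yaw),0]);z=np.array([0,0,-1.]);y=np.cross(z,x)
    q=Rn.from_matrix(np.stack([x,y,z],1)).as_quat(); return [q[3],q[0],q[1],q[2]]
def ray(name,u,v,z,c=None):
    c=c or calibration(name);R,_=cv2.Rodrigues(np.array(c["rvec"],float));o=-R.T@np.array(c["tvec"],float).ravel()
    d=R.T@np.array([(u-c["cx"])/c["fx"],(v-c["cy"])/c["fy"],1]); return o+d*(z-o[2])/d[2]
E
python3 - <<'E'
from h import *
print("grip",ray("top",320.7,195,.2025))
print("handle",ray("top",322,169.3,.171),ray("top",320.3,193.6,.171))
s=env.get_state(); t=s["tcp_pos"]; R=Rn.from_quat(np.roll(s["orientation"],-1)).as_matrix(); print(R.round(2).tolist())
yaw=np.arctan2(R[1,0],R[0,0]); print("yaw",yaw)
for y in (np.radians(-3),np.radians(177)):
    print(y,kin.inverse_kinematics([.574,-.005,.45],down(y)))
E
```

```text
grip [ 0.52748082 -0.00067708  0.2025    ]
handle [ 0.6034268  -0.00298432  0.171     ] [0.53375455 0.00061374 0.171     ]
[[-0.95, 0.3, -0.0], [0.3, 0.95, -0.0], [-0.0, -0.0, -1.0]]
yaw 2.835804565715876
-0.05235987755982989 [-0.8775181   0.29371567  1.00287436  1.64951991 -0.25352552  1.33818986
 -1.45817011]
3.0892327760299634 [-0.64420668  0.22902253  0.67162132  1.6381342  -0.14614718  1.3254976
  1.56873376]
```

```bash
python3 - <<'E'
from h import *
d=np.load("A.npz");A=d["A"]
q=A[(A[:,0]>.6)&(A[:,0]<.82)&(A[:,1]<-.235)&(A[:,1]>-.43)&(A[:,2]>.007)]
print(len(q))
for lo,hi in ((.007,.03),(.03,.06),(.06,.1),(.1,.14),(.14,.17),(.17,.2),(.2,.22),(.22,.245)):
    p=q[(q[:,2]>=lo)&(q[:,2]<hi)]
    if len(p)>4: print(lo,len(p),p.min(0).round(3),p.max(0).round(3),cv2.minAreaRect(p[:,:2].astype(np.float32)),[np.round(x,3) for x in cv2.minEnclosingCircle(p[:,:2].astype(np.float32))])
E
```

```text
4118
0.007 1892 [ 0.601 -0.428  0.007] [ 0.82  -0.235  0.03 ] ((0.7094283103942871, -0.33136099576950073), (0.21941034495830536, 0.1924155205488205), 0.8582083582878113) [array([ 0.705, -0.334]), np.float64(0.133)]
0.03 144 [ 0.685 -0.385  0.03 ] [ 0.753 -0.337  0.059] ((0.7146202921867371, -0.35734128952026367), (0.06542524695396423, 0.04515591263771057), 21.964702606201172) [array([ 0.719, -0.366]), np.float64(0.034)]
0.06 156 [ 0.71  -0.378  0.06 ] [ 0.741 -0.332  0.1  ] ((0.7258107662200928, -0.3549082279205322), (0.03106670267879963, 0.0454232431948185), 0.9330424070358276) [array([ 0.726, -0.355]), np.float64(0.023)]
0.1 217 [ 0.71  -0.379  0.1  ] [ 0.742 -0.333  0.14 ] ((0.7264077663421631, -0.35572031140327454), (0.031578704714775085, 0.045924004167318344), 5.182516098022461) [array([ 0.725, -0.356]), np.float64(0.023)]
0.14 110 [ 0.717 -0.369  0.14 ] [ 0.744 -0.342  0.17 ] ((0.7316361665725708, -0.35444027185440063), (0.024501213803887367, 0.027220916002988815), 17.806745529174805) [array([ 0.731, -0.355]), np.float64(0.014)]
0.17 302 [ 0.641 -0.388  0.17 ] [ 0.739 -0.324  0.2  ] ((0.6902585625648499, -0.35523301362991333), (0.09846731275320053, 0.06366577744483948), 1.1259357929229736) [array([ 0.687, -0.355]), np.float64(0.053)]
0.2 418 [ 0.641 -0.389  0.2  ] [ 0.721 -0.322  0.22 ] ((0.6811413764953613, -0.35570719838142395), (0.07993102818727493, 0.06712434440851212), 0.25532135367393494) [array([ 0.677, -0.355]), np.float64(0.044)]
0.22 879 [ 0.64  -0.384  0.22 ] [ 0.704 -0.329  0.24 ] ((0.6716771125793457, -0.355894535779953), (0.06422922015190125, 0.05460595339536667), 1.74942946434021) [array([ 0.671, -0.354]), np.float64(0.037)]
```

```bash
python3 - <<'E'
from h import *
y=np.radians(-3)
s=env.get_state(); env.movel([s["tcp_pos"][0],s["tcp_pos"][1],.42],velocity=.2)
env.reach([.58,-.32,.45],down(0)); 
ims=[]
for n,p in (("sc",None),("bal",[.50,-.003,.42])):
    if p is not None: env.reach(p,down(y))
    c=calibration("wrist"); img,W=cloud("wrist",cal=c); np.savez(f"w_{n}.npz",img=img,W=W,**{k:np.array(v) for k,v in c.items()}); ims.append(img)
    s=env.get_state();print(n,s["time"],s["qpos"].round(3),s["tcp_pos"].round(4)); R,_=cv2.Rodrigues(np.array(c["rvec"]));print((-R.T@np.array(c["tvec"]).ravel()).round(3),R.round(2).tolist())
cv2.imwrite("pics/wb.png",ims[1]); cv2.imwrite("pics/ws.png",ims[0])
E
```

```text
sc 4.4833 [-0.246  0.529  1.043  1.436 -0.456  1.435 -0.772] [ 0.5805 -0.3194  0.4499]
[ 0.653 -0.32   0.519] [[0.0, -1.0, -0.0], [-0.96, -0.0, 0.28], [-0.28, -0.0, -0.96]]
bal 5.775 [-1.269  0.18   1.338  1.859 -0.184  1.245 -1.499] [ 0.5005 -0.0041  0.4205]
[ 0.573 -0.008  0.49 ] [[-0.05, -1.0, 0.0], [-0.96, 0.05, 0.28], [-0.28, 0.02, -0.96]]
```

View pics/wb.png

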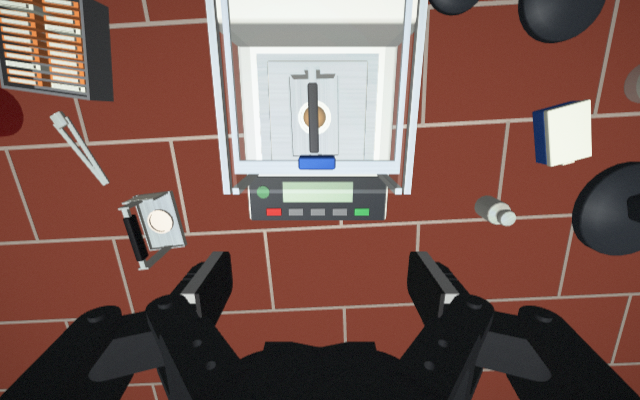

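View pics/ws.png

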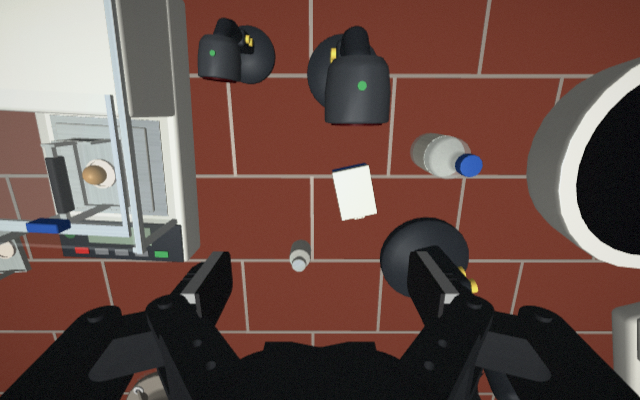

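Wrist views: in the first, the tray handle runs (314,83)–(313,152), the blue grip is at (317,162), and a wide plate sits at the rear end (313,74). In the second, the medium scanner's head is at (358,88) and looks towards the robot (−x). I'll check which end carries the label in an enlarged crop.

```bash
python3 - <<'E'
from h import *
d=np.load("w_bal.npz");e=np.load("w_sc.npz")
a=cv2.resize(d["img"][50:180,255:380],None,fx=4,fy=4,interpolation=2);b=cv2.resize(e["img"][105:235,30:100],None,fx=4,fy=4,interpolation=2)
cv2.imwrite("pics/cr2.png",np.hstack([a,b]))
W=d["W"]; img=d["img"]; c={k:d[k] for k in("fx","fy","cx","cy","rvec","tvec")}
# handle: dark pixels
m=np.zeros(img.shape[:2],bool);m[84:153,300:328]=1
g=img.max(2); m&=(g<75)
ys,xs=np.nonzero(m)
print("handle px",xs.min(),xs.max(),ys.min(),ys.max(),cv2.minAreaRect(np.stack([xs,ys],1).astype(np.float32)))
print("handle z",np.nanmedian(W[m][:,2]))
P=np.array([ray("wrist",x,y,.171,c) for x,y in zip(xs,ys)])[:,:2]
r=cv2.minAreaRect(P.astype(np.float32));vx=cv2.fitLine(P.astype(np.float32),cv2.DIST_HUBER,0,.001,.001).ravel();print(r,vx,"yaw deg",np.degrees(np.arctan2(vx[1],vx[0])))
b_=img.astype(int);mb=(b_[...,0]>b_[...,1]+40)&(b_[...,0]>b_[...,2]+60);mb[:150]=0;mb[180:]=0;mb[:,:290]=0;mb[:,345:]=0
ys,xs=np.nonzero(mb);P=np.array([ray("wrist",x,y,.2025,c) for x,y in zip(xs,ys)])[:,:2]
print("grip",cv2.minAreaRect(P.astype(np.float32)),P.min(0),P.max(0),np.nanmedian(W[mb],0))
# scanner head from wrist
V=e["W"].reshape(-1,3);V=V[np.isfinite(V).all(1)]
q=V[(V[:,0]>.6)&(V[:,0]<.75)&(V[:,1]<-.3)&(V[:,1]>-.42)]
for lo,hi in((.19,.2),(.2,.21),(.21,.22),(.22,.23),(.23,.245)):
    p=q[(q[:,2]>lo)&(q[:,2]<hi)]
    if len(p)>5:print(lo,len(p),p.min(0).round(4),p.max(0).round(4),cv2.minAreaRect(p[:,:2].astype(np.float32)))
p=q[q[:,2]>.225]
# ridge line of the head : per-x bin highest midline
for x0 in np.arange(.64,.70,.01):
    pp=q[(q[:,0]>x0)&(q[:,0]<x0+.01)&(q[:,2]>.2)]
    if len(pp)>5: print(round(x0,3),pp[:,1].min().round(4),pp[:,1].max().round(4),((pp[:,1].min()+pp[:,1].max())/2).round(4),pp[:,2].max().round(4))
E
```

```text
Traceback (most recent call last):
ValueError: zero-size array to reduction operation minimum which has no identity
```

View pics/cr2.png

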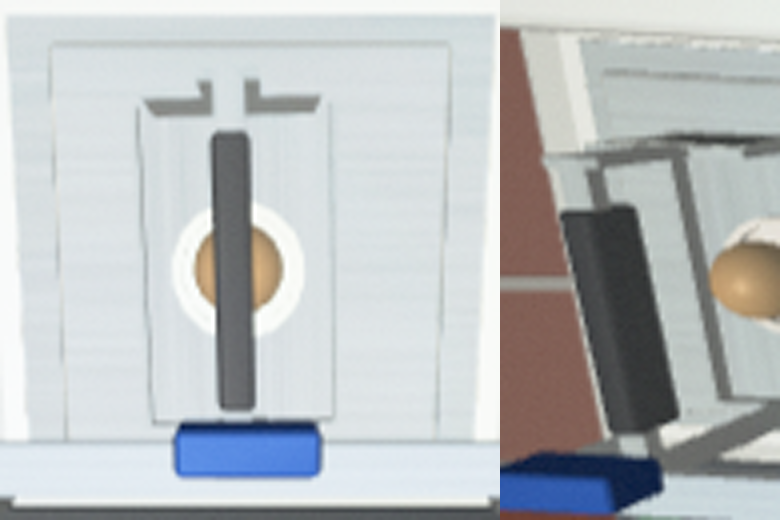

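```bash
cat > m.py <<'E'
from h import *
d=np.load("w_bal.npz");e=np.load("w_sc.npz")
W=d["W"]; img=d["img"]; c={k:d[k] for k in("fx","fy","cx","cy","rvec","tvec")}
m=np.zeros(img.shape[:2],bool);m[83:153,305:321]=1
g=img.max(2); m&=(g<95)
ys,xs=np.nonzero(m)
print("handle px",xs.min(),xs.max(),ys.min(),ys.max(),len(xs))
print("handle z",np.nanmedian(W[m][:,2]))
P=np.array([ray("wrist",x,y,.171,c) for x,y in zip(xs,ys)])[:,:2]
r=cv2.minAreaRect(P.astype(np.float32));vx=cv2.fitLine(P.astype(np.float32),cv2.DIST_HUBER,0,.001,.001).ravel();print(r,vx,"yaw deg",np.degrees(np.arctan2(vx[1],vx[0])))
b_=img.astype(int);mb=(b_[...,0]>b_[...,1]+40)&(b_[...,0]>b_[...,2]+60);mb[:150]=0;mb[180:]=0;mb[:,:290]=0;mb[:,345:]=0
ys,xs=np.nonzero(mb);P=np.array([ray("wrist",x,y,.2025,c) for x,y in zip(xs,ys)])[:,:2]
print("grip",cv2.minAreaRect(P.astype(np.float32)),P.min(0),P.max(0),np.nanmedian(W[mb],0))
V=e["W"].reshape(-1,3);V=V[np.isfinite(V).all(1)]
q=V[(V[:,0]>.6)&(V[:,0]<.75)&(V[:,1]<-.3)&(V[:,1]>-.42)]
print(q[q[:,2]>.19].min(0),q[q[:,2]>.19].max(0))
for x0 in np.arange(.64,.70,.01):
    pp=q[(q[:,0]>x0)&(q[:,0]<x0+.01)&(q[:,2]>.2)]
    if len(pp)>5: print(round(x0,3),pp[:,1].min().round(4),pp[:,1].max().round(4),((pp[:,1].min()+pp[:,1].max())/2).round(4),pp[:,2].max().round(4))
f=q[(q[:,2]>.012)&(q[:,2]<.026)]; print("foot",f.min(0),f.max(0),len(f))
for p in ([.50,0,.3],[.49,-.355,.3],[.49,-.355,.25]):
    for yw in (0,np.pi): print(p,yw,kin.inverse_kinematics(p,down(yw)))
E
python3 m.py
```

```text
handle px 308 317 84 151 65
handle z 0.18165791489043695
((0.5674700736999512, -0.001164697576314211), (0.008925610221922398, 0.06621509045362473), 88.26555633544922) [ 0.98187435 -0.18953307  0.57783544 -0.00131716] yaw deg -10.925535
grip ((0.526906430721283, -0.0028237607330083847), (0.03396397456526756, 0.010666560381650925), 86.93244171142578) [ 0.52067201 -0.01988126] [0.53307836 0.01441929] [ 0.52670574 -0.00281721  0.20141335]
[ 0.6        -0.38840896  0.19001994] [ 0.72796573 -0.30002295  0.47573921]
0.64 -0.3875 -0.3251 -0.3563 0.2332
0.65 -0.3884 -0.3251 -0.3567 0.2338
0.66 -0.3875 -0.325 -0.3563 0.2336
0.67 -0.3883 -0.325 -0.3566 0.2372
0.68 -0.3862 -0.3259 -0.3561 0.2325
0.69 -0.3849 -0.3268 -0.3558 0.2312
foot [ 0.66456128 -0.40345343  0.01200631] [ 0.74999036 -0.30139503  0.02574579] 927
[0.5, 0, 0.3] 0 [-1.03653036  0.34180477  1.13691036  2.01829471 -0.36816387  1.00662303
 -1.29016614]
[0.5, 0, 0.3] 3.141592653589793 [ 0.82496938  0.41832462 -1.1731901   1.91582034  0.43466233  1.09608435
  1.04667255]
[0.49, -0.355, 0.3] 0 [-0.17362108  0.53226083  0.98948943  1.77856068 -0.49501056  1.10356982
 -0.58656727]
[0.49, -0.355, 0.3] 3.141592653589793 [ 1.33283284  0.646092   -1.18351336  1.6795487   0.62724203  1.25275722
  1.58220834]
[0.49, -0.355, 0.25] 0 [-0.1238782   0.57514948  0.91699239  1.82452371 -0.5346142   1.01115982
 -0.5593352 ]
[0.49, -0.355, 0.25] 3.141592653589793 [ 1.32801644  0.71967754 -1.18615411  1.7276087   0.71466095  1.20066628
  1.51769715]
```

```bash
python3 - <<'E'
from h import *
y=np.radians(-3.05); u=np.array([np.cos(y),np.sin(y)])
B=np.array([.5743,-.0043])
P=lambda bx,z: [*(B+u*bx),z]
print(env.nose_length)
env.grip(0.0,20)
env.reach(P(-.087,.30),down(y))
hit=env.movel(P(-.087,.2645),velocity=.04,stop_force=4); print("down hit",hit,env.get_state()["tcp_pos"],env.get_state()["opening"])
if hit: z=env.get_state()["tcp_pos"][2]+.003; env.movel(P(-.087,z),velocity=.05)
else: z=.2645
f0=env.get_state()["force"]
hit=env.movel(P(.085,z),velocity=.06,stop_force=8)
s=env.get_state();print("push",hit,s["tcp_pos"],(np.array(s["tcp_pos"][:2])-B)@u,s["force"]-f0,s["time"])
img,W=cloud("top");b_=img.astype(int);mb=(b_[...,0]>b_[...,1]+40)&(b_[...,0]>b_[...,2]+60)
mb[:100]=0;mb[250:]=0;mb[:,:290]=0;mb[:,360:]=0;print("blue",np.argwhere(mb).mean(0) if mb.any() else None)
E
```

```text
0.0726
down hit False [4.87569116e-01 2.25738687e-04 2.64659840e-01] 0.00019480545304845692
push True [ 0.63763015 -0.0077055   0.26362525] 0.06342163488799517 [ 1.45887783 -0.32419602 -0.34072201] 10.325
blue None
```

```bash
python3 - <<'E'
from h import *
y=np.radians(-3.05); u=np.array([np.cos(y),np.sin(y)]);B=np.array([.5743,-.0043])
P=lambda bx,z: [*(B+u*bx),z]
z=.2645
hit=env.movel(P(.085,z),velocity=.05,stop_force=12);s=env.get_state();print(hit,(np.array(s["tcp_pos"][:2])-B)@u,s["force"])
env.dwell(.3)
env.movel(P(.04,z),velocity=.15); env.movel(P(.02,.30),velocity=.2)
env.reach(P(-.075,.40),down(y)); env.grip(.05,30)
c=calibration("wrist");img,W=cloud("wrist",cal=c);cv2.imwrite("pics/w2.png",img);np.savez("w2.npz",img=img,W=W,**{k:np.array(v) for k,v in c.items()})
b_=img.astype(int);mb=(b_[...,0]>b_[...,1]+40)&(b_[...,0]>b_[...,2]+60);V=W[mb];V=V[np.isfinite(V).all(1)&(V[:,2]>.19)&(V[:,2]<.215)]
print("grip",((V[:,:2]-B)@u).min(),((V[:,:2]-B)@u).max(),np.median(V,0),env.get_state()["time"])
g=img.max(2);m=(g<100)&(W[...,2]>.155)&(W[...,2]<.19)&(np.hypot(W[...,0]-.568,W[...,1])<.045)
Q=W[m];print(m.sum(),np.median(Q,0),cv2.minAreaRect(Q[:,:2].astype(np.float32)),cv2.minAreaRect(np.argwhere(m).astype(np.float32)))
E
```

```text
True 0.06378295112889623 [-0.19012477  1.15482888  0.46040321]
grip 0.07423899550600019 0.08219173688056615 [ 0.65106493 -0.00946416  0.20105327] 12.75
715 [ 0.56892059 -0.00093151  0.16990678] ((0.5671268701553345, -0.000897018238902092), (0.009534105658531189, 0.06824234873056412), 88.18287658691406) ((116.49021911621094, 315.4793701171875), (73.14803314208984, 10.038724899291992), 1.1691392660140991)
```

View pics/w2.png

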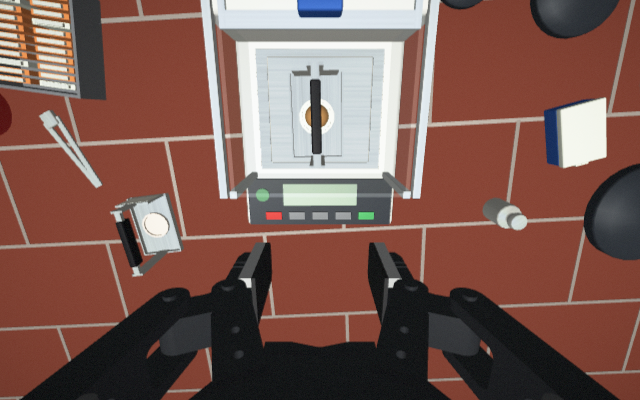

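View: the lid grip is at (320,6), by the housing. The tray handle runs (316,80)–(316,153), and the wide plate is only at the rear end (row 70), so the label faces +x. Next I'll grasp and lift.

```bash
python3 - <<'E'
from h import *
y=np.radians(-1.8);x,yy=.568,-.001
env.reach([x,yy,.30],down(y))
hit=env.movel([x,yy,.216],velocity=.06,stop_force=6);s=env.get_state();print(hit,s["tcp_pos"],s["opening"])
if not hit:
    env.grip(0.0,40);s=env.get_state();print(s["opening"],s["gripper_force"],s["force"],s["tcp_pos"])
    env.movel([x,yy,.231],velocity=.03)
    env.movel([x,yy,.37],velocity=.07);env.dwell(.3)
    s=env.get_state();print(s["opening"],s["gripper_force"],s["force"],s["tcp_pos"],s["time"])
    img,W=cloud("scene");cv2.imwrite("pics/s3.png",img);np.savez("s3.npz",img=img,W=W)
    cv2.imwrite("pics/s3c.png",cv2.resize(img[80:280,230:430],None,fx=3,fy=3,interpolation=2))
E
```

```text
False [ 0.56821397 -0.00101629  0.21635292] 0.04995900337442307
0.00946426086188406 40.372297167778015 [-0.43143911  1.32356751  1.35373092] [ 0.56814182 -0.00075927  0.21616844]
0.009164077871163145 39.88603234291077 [ 0.07783696 -0.61483383 -1.45803162] [ 0.56801012 -0.00097946  0.36996163] 18.3833
```

View pics/s3c.png

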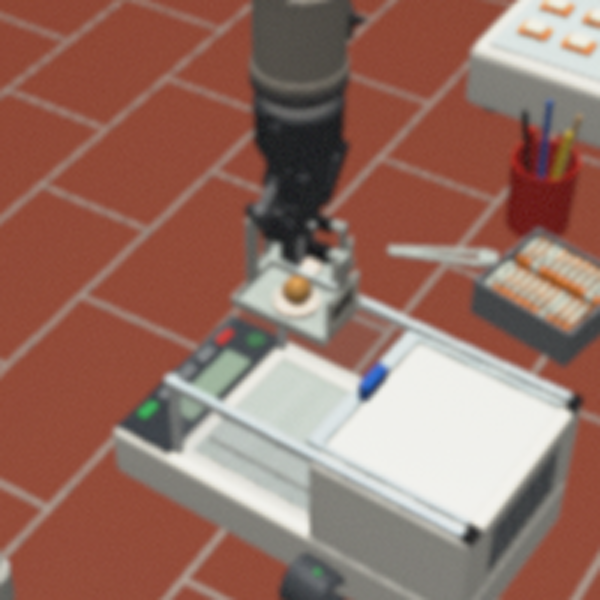

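The tray hangs level at (300,300) in the crop, with the stone in its dish, the barcode plate on the +x end at (345,300) and the lid fully open. Now I'll carry it.

```bash
python3 - <<'E'
from h import *
env.movel([.485,-.356,.37],velocity=.09,rot=down(0))
env.movel([.489,-.3563,.303],velocity=.05); env.dwell(1.0)
s=env.get_state();print(s["tcp_pos"],s["orientation"],s["opening"],s["gripper_force"],s["time"])
ims=[]
for n in("scene","top"):
    img,W=cloud(n);np.savez(f"f_{n}.npz",img=img,W=W)
    u,v=(cv2.projectPoints(np.array([[.54,-.356,.2]]),np.array(calibration(n)["rvec"]),np.array(calibration(n)["tvec"]),np.array([[calibration(n)["fx"],0,calibration(n)["cx"]],[0,calibration(n)["fy"],calibration(n)["cy"]],[0,0,1]]),None)[0]).ravel().astype(int)
    ims.append(cv2.resize(img[v-60:v+60,u-60:u+60],(400,400),interpolation=2)); print(n,u,v)
    m=(W[...,2]>.16)&(W[...,2]<.26)&(W[...,0]>.43)&(W[...,0]<.56)&(abs(W[...,1]+.356)<.05)
    Q=W[m];print(len(Q),Q.min(0),Q.max(0))
cv2.imwrite("pics/f.png",np.hstack(ims))
E
```

```text
[ 0.48899939 -0.35631031  0.30301303] [-6.88152539e-06  1.00000000e+00 -1.51700082e-05  2.38498478e-05] 0.00924609179080791 39.86286163330078 25.125
scene 241 275
1096 [ 0.43691833 -0.38836905  0.16957533] [ 0.54116814 -0.32071502  0.25994018]
top 448 192
391 [ 0.44764589 -0.3856351   0.16594192] [ 0.53851224 -0.32257842  0.25974506]
```

View pics/f.png

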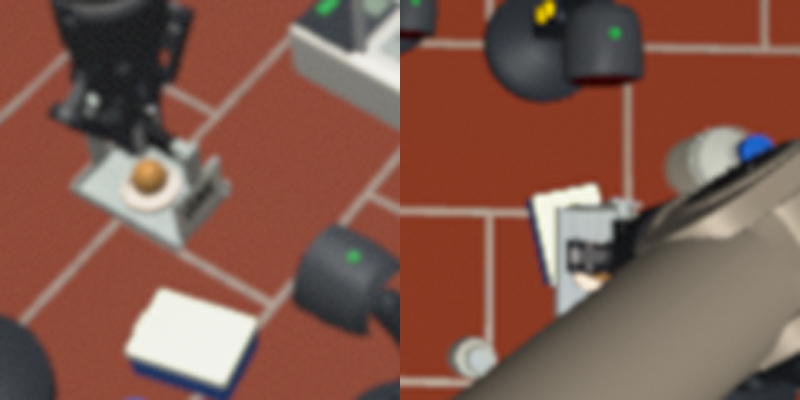

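The tray is level in front of the scanner head. The stone is in its dish, the label at x≈0.540, y≈−0.355 faces the window, and the bystanders are unmoved.

```bash
python3 -c "
from cell import env,job
env.dwell(.5);print(job.job_done())"
```

```text
the job is handed in; nothing more can be done
None
```

The job is handed in, with no verdict returned: the glass top is at its stop, and the gripper holds the tray level with the stone in its dish, its label square to the scanner window and about 10 cm in front of it.

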